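Set the softener dial to the green line and store it

TASK

With the fingertips only, gently push the black wing of the dial on the grey water-softener controller round, either way, until its red index mark lines up with the green scale line; then press the blue button beside it fully down and let it come up again, leaving the dial on the line. Do not grip or lift anything, do not press the button before the dial is set, and leave the loose fittings and the bottle where they are.

Things in the scene. Friction and masses are not known exactly. Their poses are not given: they have to be found in the camera images.
- controller: Grey plastic controller fixed to the marble shelf, 180 (its x) x 280 (its y) x 50 mm high; origin under its centre on the shelf, z up. On top: white scale face (radius 82, 3 mm thick) centred at x 0, y +45 mm, carrying the dial; blue button at x -35, y -95 mm; loose nut near x +60, y -105 mm. Two copper pipe stubs leave its +x side, 25 mm up, to x +135 mm.
- dial: Dial, turns about an upright axis either way, over a full turn; stays where left (friction 0.08 N m: 2 N at 40 mm). Origin on the axis at shelf height, z up, x towards the red index. White disc of radius 60 mm, top 67 mm above the shelf; on it a black wing bar 100 mm long (along x, centred), 14 wide, 25 high, top at 92 mm. A red stripe tops the index half of the wing.
- dial_axis (a point): Point on the dial's axis at the top of the wing, 92 mm above the shelf.
- index_mark (a point): The red index mark at the dial's rim: point 61 mm from the axis, 60 mm above the shelf; turns with the dial.
- green_line (a point): The green line (7 mm wide, 26 mm long, radial) on the white scale face, just outside the dial rim: point near its inner end, 61 mm from the axis, 60 mm above the shelf (4 mm above the line), so it coincides with point index_mark when the two line up. It does not move during the task.
- button_top (a point): Centre of the top of the round blue button (36 mm across), 66 mm above the shelf when up; moves with the button.
- button (a joint): Travel of the button in m: 0 up, 0.006 fully down; springs back; about 5 N when fully down.
- nut: Chrome hexagon nut, 30 mm over flats, 12 mm high, loose on the controller's top; origin under its centre.
- tee: Blue plastic tee fitting, loose on the shelf at the controller's +y side, 76 x 54 mm, 32 mm high; origin on the shelf under the crossing.
- hinge_cover: White ceramic toilet-seat hinge cover, loose on the shelf at the controller's -y side, round, 54 mm across, 24 mm high; origin under its centre.
- shower_holder: Black plastic shower holder, loose on the shelf to the left (+y), foot 56 mm across, 71 mm high; origin under its centre.
- spacer: White plastic spacer ring, loose on the shelf to the right (-y), 54 mm across, 16 mm high; origin under its centre.
- cleaner: White cleaner bottle, loose on the shelf to the right (-y), 64 mm across, 170 mm high; origin under its centre.

How it is judged:
By the outcome, as a careful person would: the job done as asked, in the order asked, and still so for the second after the job is handed in, with the robot touching nothing.
It also fails if it takes over 61 s, if anything falls off the work surface, if the arm or the gripper's body presses on something with over 40 N, if the wrist force passes 120 N, or if a joint passes its speed limit or range.

ROBOT

A 7-joint arm with a two-finger parallel gripper is mounted at the origin on the work surface. World frame = base frame: x ahead of the robot, y to its left, z up, the work surface at z = 0. Lengths are in m, angles in rad, forces in N, time in s.
With the tool pointing down it reaches from about 0.35 to 0.9 m from the base axis. Payload 19.9 kg.
Tool frame: the origin (TCP) lies at the very end of the fingers, on their centre line; the grasp point (between the pads) lies 19 mm behind it (ctrl.pinch_z is the distance from the TCP to the grasp point, in m); z points along the fingers, y is the line along which they close (so a half turn about z gives the same grasp; the last joint's range is limited). The gripper opens to 85 mm and grips with 20 to 120 N. Pads are 22 mm wide; open, the fingers measure 114 mm over their backs; the gripper's body (76 mm by 85 mm) begins 54 mm behind the grasp point. The pads swing forward as they close: fully open they stand 13 mm farther back than shut.
Start: joints at [-1.313, 0.417, -0.01, 1.614, 0.005, 1.111, -0.053], TCP at [0.184, 0.597, 0.231] pointing down, gripper open.
Joint ranges: [-2.81, 2.81], [-0.39, 2.02], [-1.27, 1.25], [0.06, 2.57], [-1.19, 4.33], [0.19, 2], [-2.82, 2.82]. Speed limits (rad/s): [1.89, 1.89, 2.39, 2.39, 3.01, 3.01, 3.01].

INTERFACE

Orientations are given as a unit quaternion [x, y, z, w].
In Python, from bench import ctrl, imaging, job, nets gives the robot as it stands.
- The arm moves only by the tool move_arm, never from a script. Its argument "targets" is a list of rows, each a list of 5 numbers: the closure, from -1 (fully open) to 1 (shut), so that 0 is half open, then the shift along the tool's x, y, z in cm, then the turn about the tool's z in rad. In form: [[grip, x, y, z, yaw], ...]. A call has exactly 8 rows; each row is the pose to reach, as a shift and turn from the pose commanded when the call began, along the tool's axes at that moment; what a row does not reach only later rows make up. A row lasts 1/10 s, in which the tool goes at most 50 mm and 8.59 degrees, less where a joint would pass 70% of its speed; a pose out of reach is approached as far as the arm can. A call with a gripper value outside its range is refused whole. The fingers move at their own pace and stop on an object; "grip_force" is the grip in N (left out, the last holds). Time passes only in rows, so rows that repeat a pose let the fingers close, or fill a call up. It gives the time, the measured TCP pose, the force, the opening and the grip force at its end, in the units of the state.
- ctrl.observe(): the state, without advancing time (a new reading comes with each control period).
- imaging.capture(name): name is "scene" or "top" or "wrist"; returns the picture (480x640x3 uint8, red, green, blue); there is no depth.
- imaging.camera_model(name): a dict with "intrinsics" (3x3 intrinsics, pixels), "k1" (the pictures are not rectified: a ray, as slopes to the right and down, at radius r is drawn at 1 + k1 r^2 times it, then the intrinsics apply), "eye" and "orientation" of the camera in the world. Camera axes: x right, y down, z forward; pixel columns grow to the right and rows downward; lengths in m; the calibration is good to about 2 mm. A picture is of the moment at which its call begins: read the wrist's pose just before it. camera_model takes no time and is no camera call; for the wrist camera it gives the pose at the moment of the call.
- job.finish_job(): hands the job in; it is judged then, once.
Trained networks look in the newest picture that a camera, given by its name, has taken for a name from the list of things; names that differ only in an ending like _2 or _b are one class to them, and where a whole thing is asked for, a point or a joint stands for the part that bears it (a point fixed in the world has none). Each returns a list of dicts, best first, with "confidence" (0 to 1); they miss things now and then, are a little off and sometimes report something else, mostly with a low value. They report only what shows in the picture. A call takes as long as a camera call.
- nets.regions_of(camera, name): "region" (480x640 bool, what is visible of it) and "pixel" ([column, row] in pixels, amid what is visible of it).
- nets.pinpoint(camera, name): "pixel" ([column, row] in pixels: a listed point, or the origin of a listed thing).
The state is a dict: "time": time; "joints": joint angles; "dq": joint speeds; "tau": joint torques, N m; "eef_pos": TCP position; "eef_rot": TCP orientation; "wrist_force": force on the tool from outside, world axes, zero at the start; "moment": the same for the moment, N m; "opening": finger opening in m; "gripper_force": force on a finger pad.
Only numpy, scipy, OpenCV 4.12 (cv2) and the standard library are available. Lean on these libraries where they do the work, as an engineer would, in place of code of your own. Each camera call takes 0.05 s, during which the arm holds its last target. There are 200 camera calls.

## Working session

There is one attempt and no reset: what is moved stays moved. The work goes in short steps, Python scripts to look and compute and a tool call to move; the robot and the scene stay as the last step left them, time stands still between calls to the robot, and variables do not carry over. Pictures are saved under pics/ and viewed, at most 13 in all, crops included, and the job is handed in when it is done.

Besides the shell and the picture viewer there is one more tool, called after "Request:" as name(argument=value, ...) on one line, values as JSON. move_arm: Moves the arm, as the interface text tells. Its arguments: {"type":"object","properties":{"targets":{"type":"array","items":{"type":"array","items":{"type":"number"}}},"grip_force":{"type":"number"}},"required":["targets"]}

```bash
mkdir -p pics; cat > h.py <<'E'
import numpy as np,cv2
from scipy.spatial.transform import Rotation as R
from bench import ctrl,imaging,job,nets
def ray(cam,px):
    m=imaging.camera_model(cam);K=np.array(m["intrinsics"],float)
    d=(np.array(px,float)-K[:2,2])/[K[0,0],K[1,1]];u=d.copy()
    for _ in range(20):u=d/(1+m["k1"]*(u@u))
    o=np.array(m["orientation"],float)
    M=o if o.shape==(3,3) else R.from_quat(o).as_matrix()
    return np.array(m["eye"],float),M@np.r_[u,1]
def at(cam,px,z):
    e,d=ray(cam,px);return e+d*(z-e[2])/d[2]
def save(cam,f):
    im=imaging.capture(cam);cv2.imwrite("pics/"+f,im[:,:,::-1]);return im
Z=dict(dial_axis=.092,index_mark=.06,green_line=.06,button_top=.066,nut=.05,controller=0)
def look(cam,f,names=Z):
    save(cam,f)
    for n in names:
        for r in nets.pinpoint(cam,n)[:2]:
            print(cam,n,round(r["confidence"],2),np.round(r["pixel"],1),np.round(at(cam,r["pixel"],Z[n])[:2],4))
E
python3 - <<'E'
from h import *
s=ctrl.observe();print(s["eef_pos"],s["eef_rot"],s["time"],s["opening"])
print(R.from_quat(s["eef_rot"]).as_matrix().round(3))
look("top","top1.png");look("scene","scene1.png")
E
```

```text
[0.18391236 0.59696424 0.23068081] [ 1.48850023e-01  9.88859597e-01 -6.05359733e-04 -2.91928528e-05] 0.0 0.08561459156400432
[[-0.956  0.294 -0.   ]
 [ 0.294  0.956 -0.001]
 [-0.    -0.001 -1.   ]]
top dial_axis 0.72 [298.  240.3] [0.5503 0.0518]
top index_mark 0.79 [291.  222.5] [0.5961 0.0701]
top index_mark 0.49 [320.7 235.9] [ 5.633e-01 -4.000e-04]
top green_line 0.57 [274.2 253. ] [0.5236 0.1101]
top green_line 0.35 [362.3 236.9] [ 0.5599 -0.0992]
top button_top 0.73 [357.8 236.8] [ 0.5597 -0.0881]
top nut 0.51 [352.9 201.6] [ 0.6468 -0.0788]
top controller 0.93 [322.7 236. ] [ 0.5693 -0.0048]
scene dial_axis 0.6 [326.1 223.3] [0.5519 0.0421]
scene index_mark 0.95 [342.1 241.6] [0.6029 0.0654]
scene button_top 0.45 [275.3 244.8] [ 0.5502 -0.1012]
scene nut 0.57 [298.2 272.5] [ 0.655  -0.0786]
scene controller 0.75 [314.2 256.5] [5.65e-01 4.00e-04]
scene controller 0.71 [297.6 270.4] [ 0.5977 -0.0606]
```

View pics/top1.png

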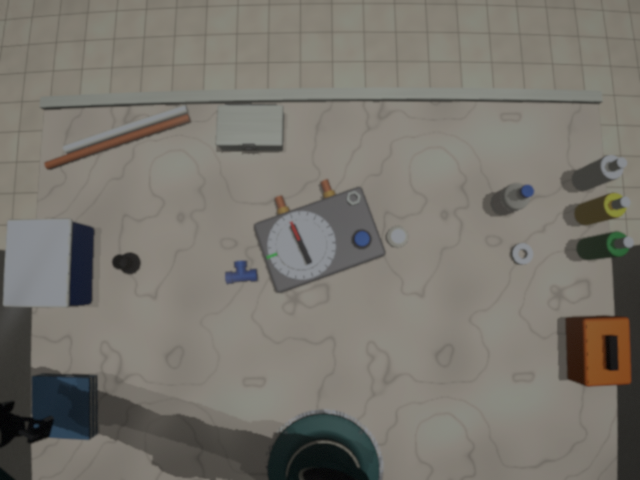

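```bash
python3 - <<'E'
import cv2
a=cv2.imread("pics/scene1.png")[160:330,210:440];b=cv2.imread("pics/top1.png")[160:310,230:410]
cv2.imwrite("pics/c1.png",cv2.resize(a,None,fx=3.4,fy=3.4,interpolation=2));cv2.imwrite("pics/c2.png",cv2.resize(b,None,fx=4,fy=4,interpolation=2))
E
```

```text
(no output)
```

View pics/c2.png

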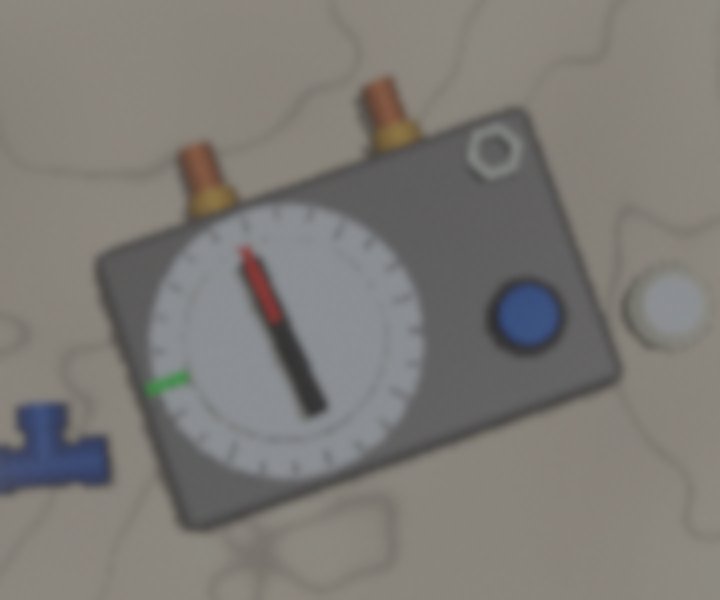

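The top view shows the dial axis at about (300.5, 244), the index up-left at about (291, 222), the green line's inner end at (277, 254) and the button at (361.5, 239). The dial needs roughly +88° CCW.

```bash
cat >> h.py <<'E'
def rows(grip,wps):
    """world (x,y,z,psi deg) -> move rows; psi = heading of tool x"""
    s=ctrl.observe();M=R.from_quat(s["eef_rot"]).as_matrix();p=np.array(s["eef_pos"])
    psi=np.arctan2(M[1,0],M[0,0])
    print("t",round(s["time"],2),"pos",p.round(4),"psi",round(np.degrees(psi),1),"F",np.round(s["wrist_force"],1),"open",round(s["opening"],3))
    for x,y,z,a in wps:
        d=M.T@(np.array([x,y,z])-p)*100
        t=-(np.radians(a)-psi);t=(t+np.pi)%(2*np.pi)-np.pi
        print([grip]+[round(float(v),2) for v in d]+[round(float(t),3)])
E
python3 - <<'E'
from h import *
ax=at("top",(300.5,243.8),.092);print("axis",ax)
for n,p,z in [("idx",(291.2,222),.06),("green",(277,254.2),.06),("btn",(361.5,239),.066),("nut",(353.5,198),.06)]:
    q=at("top",p,z);d=q-ax;print(n,q.round(4),np.degrees(np.arctan2(d[1],d[0])).round(1),np.hypot(*d[:2]).round(4))
rows(1,[(.46,.05,.28,163)])
m=imaging.camera_model("wrist");s=ctrl.observe()
o=np.array(m["orientation"]);print(o,R.from_quat(s["eef_rot"]).as_matrix().T@(np.array(m["eye"])-s["eef_pos"]))
E
```

```text
axis [0.54208474 0.04606156 0.092     ]
idx [0.5973 0.0696 0.06  ] 23.1 0.06
green [0.5207 0.1035 0.06  ] 110.4 0.0613
btn [ 0.5544 -0.0968  0.066 ] -85.1 0.1434
nut [ 0.6539 -0.0798  0.06  ] -48.4 0.1683
t 0.7 pos [0.184  0.5973 0.2313] psi 162.9 F [-0.5  0.3 -0.4] open 0.086
[1, -42.49, -44.18, -4.87, -0.002]
[0.79591266 0.58863688 0.08399408 0.1139064 ] [ 0.0714127  -0.00092406 -0.14291424]
```

Request:
move_arm(targets=[[1, -50, -42, -5, 0], [1, -50, -42, -5, 0], [1, -50, -42, -5, 0], [1, -50, -42, -5, 0], [1, -50, -42, -5, 0], [1, -50, -42, -5, 0], [1, -50, -42, -5, 0], [1, -50, -42, -5, 0]], grip_force=20)

```text
time: 1.5
eef_pos: [0.4011, 0.2604, 0.2623]
eef_rot: [0.149, 0.989, 0.0, 0.0]
wrist_force: [0.9, 0.5, -0.1]
opening: 0.0003
gripper_force: 0.0
```

```bash
python3 -c "
from h import *
rows(1,[(.54,.046,.28,163)])"
```

```text
t 1.5 pos [0.4011 0.2604 0.2623] psi 162.9 F [ 0.9  0.5 -0.1] open 0.0
[1, -19.59, -16.4, -1.77, -0.002]
```

Request:
move_arm(targets=[[1, -19.6, -16.4, -1.8, 0], [1, -19.6, -16.4, -1.8, 0], [1, -19.6, -16.4, -1.8, 0], [1, -19.6, -16.4, -1.8, 0], [1, -19.6, -16.4, -1.8, 0], [1, -19.6, -16.4, -1.8, 0], [1, -19.6, -16.4, -1.8, 0], [1, -19.6, -16.4, -1.8, 0]])

```text
time: 2.3
eef_pos: [0.5389, 0.0488, 0.2797]
eef_rot: [0.148, 0.989, 0.0, -0.0]
wrist_force: [-0.0, 0.6, -0.6]
opening: 0.0003
gripper_force: 0.0
```

```bash
python3 - <<'E'
from h import *
look("wrist","w1.png")
ax=np.array([.542,.046]);th=np.radians(23);u=np.array([np.cos(th),np.sin(th)]);n=np.array([-u[1],u[0]])
p=ax+.033*u-.036*n
rows(1,[(*p,.13,113)])
E
```

```text
wrist dial_axis 0.85 [319.4 213.7] [0.5423 0.0464]
wrist index_mark 0.96 [356.5 254.5] [0.6017 0.068 ]
wrist green_line 0.77 [368.  166.5] [0.5187 0.1021]
wrist button_top 0.73 [186.7 262.1] [ 0.5572 -0.0998]
wrist nut 0.86 [242.2 331.2] [ 0.656  -0.0801]
wrist controller 0.73 [291.3 219. ] [0.5593 0.0057]
t 2.65 pos [0.5392 0.0483 0.2799] psi 162.9 F [0.4 0.8 0.3] open -0.0
[1, -5.18, -0.77, 14.99, 0.871]
```

View pics/w1.png

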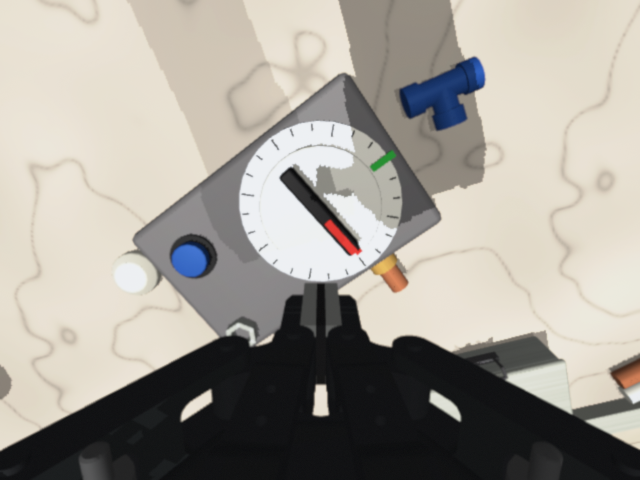

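The wrist view agrees: axis at (319, 214), index at (356, 254), green line at (372, 166) and button at (190, 258). I'll go to the clockwise side of the red half.

Request:
move_arm(targets=[[1, -5.2, -0.8, 5, 0.15], [1, -5.2, -0.8, 9, 0.3], [1, -5.2, -0.8, 12, 0.45], [1, -5.2, -0.8, 14, 0.6], [1, -5.2, -0.8, 15, 0.75], [1, -5.2, -0.8, 15, 0.87], [1, -5.2, -0.8, 15, 0.87], [1, -5.2, -0.8, 15, 0.87]])

```text
time: 3.45
eef_pos: [0.5868, 0.0251, 0.13]
eef_rot: [0.55, 0.835, 0.0, 0.0]
wrist_force: [-0.6, 0.0, 0.8]
opening: 0.0003
gripper_force: 0.0
```

```bash
python3 - <<'E'
from h import *
look("wrist","w2.png",["dial_axis","index_mark","green_line"])
ax=np.array([.5423,.0464]);th=np.radians(22);u=np.array([np.cos(th),np.sin(th)]);n=np.array([-u[1],u[0]])
p=ax+.033*u-.036*n
rows(1,[(*p,.075,112)])
E
```

```text
wrist dial_axis 0.66 [259.2 197.7] [0.5439 0.0469]
wrist index_mark 0.96 [370.  189.5] [0.5982 0.069 ]
wrist green_line 0.78 [270.5  70.9] [0.5232 0.1049]
t 3.65 pos [0.5868 0.0249 0.1302] psi 113.1 F [0.4 0.2 0.4] open -0.0
[1, 0.06, -0.02, 5.52, 0.02]
```

View pics/w2.png

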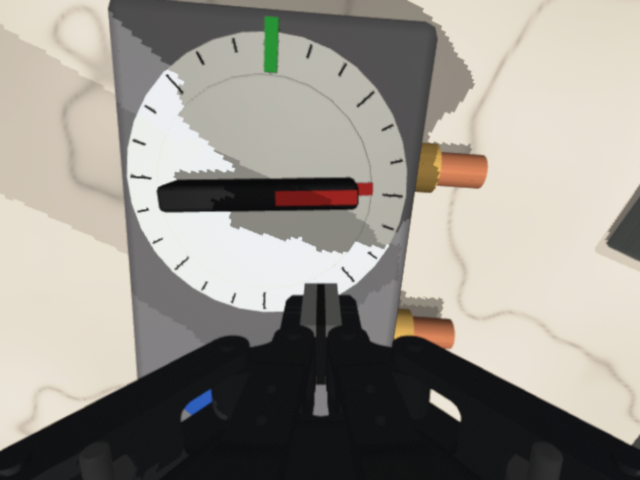

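Index is at about 22° and green at about 109–110° in world. Next I'll descend beside the wing and touch it.

Request:
move_arm(targets=[[1, 0, 0, 2, 0.02], [1, 0, 0, 4, 0.02], [1, 0, 0, 5.5, 0.02], [1, 0, 0, 5.5, 0.02], [1, 0.4, 0, 5.5, 0.02], [1, 0.8, 0, 5.5, 0.02], [1, 1.2, 0, 5.5, 0.02], [1, 1.6, 0, 5.5, 0.02]])

```text
time: 4.45
eef_pos: [0.5805, 0.0402, 0.0754]
eef_rot: [0.56, 0.829, 0.0, 0.0]
wrist_force: [0.1, -0.1, -0.4]
opening: 0.0002
gripper_force: 0.0
```

```bash
cat >> h.py <<'E'
def arc(t0,t1,o0=.019,o1=.019,k=8,c=(.543,.0465),r=.033):
    W=[]
    for f in np.arange(1,k+1)/k:
        t=t0+(t1-t0)*f;a=np.radians(t);u=np.array([np.cos(a),np.sin(a)]);n=np.array([-u[1],u[0]])
        W.append((*(np.array(c)+r*u-(o0+(o1-o0)*f)*n),.075,t+90))
    rows(1,W)
E
python3 -c "
from h import *
arc(22,52,.019,.018)"
```

```text
t 4.45 pos [0.5805 0.0402 0.0754] psi 111.9 F [ 0.1 -0.1 -0.4] open 0.0
[1, 0.32, 0.17, 0.04, -0.067]
[1, 0.56, 0.27, 0.04, -0.132]
[1, 0.81, 0.36, 0.04, -0.198]
[1, 1.06, 0.42, 0.04, -0.263]
[1, 1.31, 0.47, 0.04, -0.329]
[1, 1.57, 0.5, 0.04, -0.394]
[1, 1.83, 0.52, 0.04, -0.46]
[1, 2.08, 0.51, 0.04, -0.525]
```

Request:
move_arm(targets=[[1, 0.3, 0.15, 0, -0.07], [1, 0.55, 0.25, 0, -0.13], [1, 0.8, 0.35, 0, -0.2], [1, 1.05, 0.4, 0, -0.26], [1, 1.3, 0.45, 0, -0.33], [1, 1.55, 0.5, 0, -0.39], [1, 1.8, 0.5, 0, -0.46], [1, 2.1, 0.5, 0, -0.53]])

```text
time: 5.25
eef_pos: [0.5777, 0.0611, 0.0753]
eef_rot: [0.322, 0.947, 0.0, 0.001]
wrist_force: [1.8, -1.7, -1.2]
opening: 0.0002
gripper_force: 1.4
```

```bash
python3 -c "
from h import *
look('wrist','w3.png',['dial_axis','index_mark','green_line'])
arc(52,82,.018,.018)"
```

```text
wrist dial_axis 0.78 [234.2 279.1] [0.5436 0.0465]
wrist index_mark 0.89 [382.8 254.7] [0.5812 0.0924]
wrist green_line 0.55 [322.8 127.1] [0.5212 0.1046]
t 5.45 pos [0.5772 0.061  0.0751] psi 142.1 F [-0.6  0.4  0. ] open 0.0
[1, 0.22, 0.16, 0.01, -0.063]
[1, 0.45, 0.26, 0.01, -0.128]
[1, 0.68, 0.34, 0.01, -0.194]
[1, 0.92, 0.4, 0.01, -0.259]
[1, 1.16, 0.46, 0.01, -0.325]
[1, 1.4, 0.49, 0.01, -0.39]
[1, 1.65, 0.51, 0.01, -0.456]
[1, 1.89, 0.51, 0.01, -0.521]
```

View pics/w3.png

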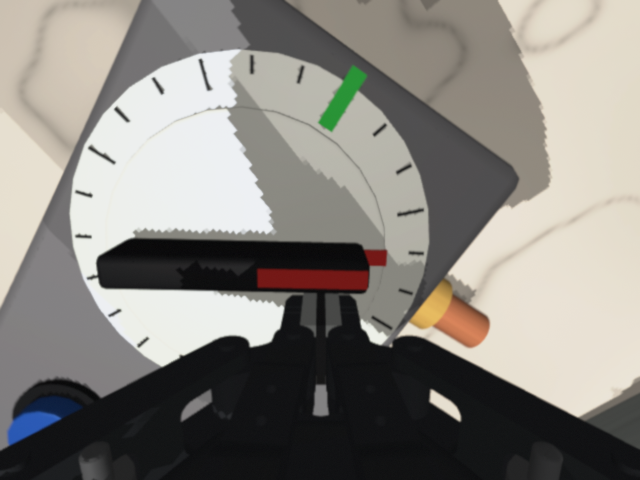

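The wing lies flush against the fingers, with the index tip at (377, 257) and the green inner end at (326, 127). Pushing on.

Request:
move_arm(targets=[[1, 0.2, 0.15, 0, -0.07], [1, 0.45, 0.25, 0, -0.13], [1, 0.7, 0.35, 0, -0.2], [1, 0.9, 0.4, 0, -0.26], [1, 1.15, 0.45, 0, -0.33], [1, 1.4, 0.5, 0, -0.39], [1, 1.65, 0.5, 0, -0.46], [1, 1.9, 0.5, 0, -0.52]])

```text
time: 6.25
eef_pos: [0.5655, 0.0764, 0.075]
eef_rot: [0.069, 0.998, -0.0, 0.0]
wrist_force: [2.3, -0.8, -1.5]
opening: -0.0002
gripper_force: 1.4
```

```bash
python3 -c "
from h import *
arc(82,104,.018,.018)"
```

```text
t 6.25 pos [0.5655 0.0764 0.075 ] psi 172.1 F [ 2.3 -0.8 -1.5] open -0.0
[1, 0.18, 0.11, -0.0, -0.047]
[1, 0.34, 0.19, -0.0, -0.095]
[1, 0.51, 0.25, -0.0, -0.143]
[1, 0.68, 0.31, -0.0, -0.191]
[1, 0.85, 0.36, -0.0, -0.239]
[1, 1.03, 0.4, -0.0, -0.287]
[1, 1.2, 0.44, -0.0, -0.335]
[1, 1.38, 0.46, -0.0, -0.383]
```

Request:
move_arm(targets=[[1, 0.15, 0.1, 0, -0.05], [1, 0.35, 0.2, 0, -0.1], [1, 0.5, 0.25, 0, -0.14], [1, 0.7, 0.3, 0, -0.19], [1, 0.85, 0.35, 0, -0.24], [1, 1.05, 0.4, 0, -0.29], [1, 1.2, 0.45, 0, -0.34], [1, 1.4, 0.45, 0, -0.38]])

```text
time: 7.05
eef_pos: [0.5525, 0.0827, 0.0751]
eef_rot: [-0.12, 0.993, -0.0, 0.001]
wrist_force: [3.2, 0.3, -0.9]
opening: -0.0
gripper_force: 1.6
```

```bash
cat >> h.py <<'E'
def angs(cam,f):
    look(cam,f,["dial_axis","index_mark","green_line"])
    c=np.array([.543,.0465])
    im=cv2.imread("pics/"+f);hsv=cv2.cvtColor(im,cv2.COLOR_BGR2HSV)
    g=cv2.inRange(hsv,(45,120,60),(75,255,255));n,l,st,ce=cv2.connectedComponentsWithStats(g)
    k=1+np.argmax(st[1:,4]);ys,xs=np.where(l==k);P=np.array([at(cam,(x,y),.056)[:2] for x,y in zip(xs,ys)])
    d=P.mean(0)-c;print("green bar deg",np.degrees(np.arctan2(d[1],d[0])),len(xs),np.hypot(*d))
    r=cv2.inRange(hsv,(0,150,60),(6,255,255))|cv2.inRange(hsv,(174,150,60),(180,255,255))
    n,l,st,ce=cv2.connectedComponentsWithStats(r);k=1+np.argmax(st[1:,4]);ys,xs=np.where(l==k)
    P=np.array([at(cam,(x,y),.092)[:2] for x,y in zip(xs,ys)])
    m=P.mean(0)-c;print("red stripe mean deg",np.degrees(np.arctan2(m[1],m[0])),len(xs))
    v=cv2.fitLine(P.astype(np.float32),cv2.DIST_L2,0,.001,.001).ravel();print("stripe dir",np.degrees(np.arctan2(v[1],v[0]))%180)
E
python3 -c "
from h import *
angs('wrist','w4.png')
arc(104,109,.018,.018,4)"
```

```text
wrist dial_axis 0.91 [234.2 280.7] [0.5424 0.0474]
wrist index_mark 0.71 [381.7 251. ] [0.5277 0.1043]
wrist green_line 0.93 [385.1 238.7] [0.5219 0.1042]
green bar deg 110.15736620132127 888 0.07561277493985999Traceback (most recent call last):
  File "<string>", line 3, in <module>
    angs('wrist','w4.png')
    ~~~~^^^^^^^^^^^^^^^^^^
  File "h.py", line 45, in angs
    P=np.array([at(cam,(x,y),.092)[:2] for x,y in zip(xs,ys)])
                ~~^^^^^^^^^^^^^^^^
  File "h.py", line 12, in at
    e,d=ray(cam,px);return e+d*(z-e[2])/d[2]
        ~~~^^^^^^^^
  File "h.py", line 5, in ray
    m=imaging.camera_model(cam);K=np.array(m["intrinsics"],float)
ValueError: time passes only in moves, steps and waits
```

View pics/w4.png

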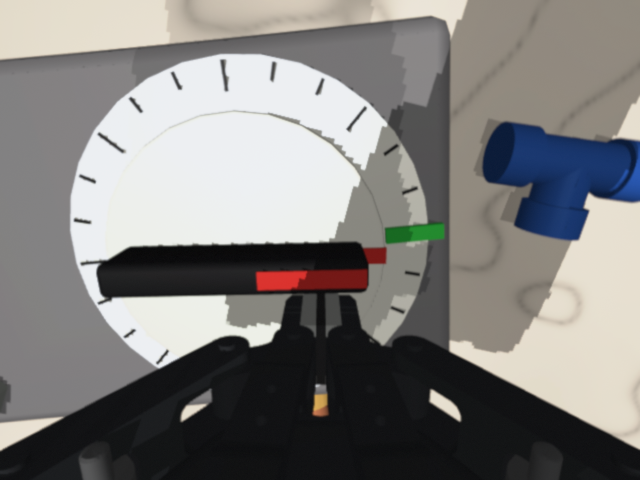

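```bash
python3 - <<'E'
import re
s=open('h.py').read()
s=s.replace('np.array([at(cam,(x,y),.092)[:2] for x,y in zip(xs,ys)])','atm(cam,xs,ys,.092)').replace('np.array([at(cam,(x,y),.056)[:2] for x,y in zip(xs,ys)])','atm(cam,xs,ys,.056)')
s+='''
def atm(cam,xs,ys,z):
    m=imaging.camera_model(cam);K=np.array(m["intrinsics"],float)
    uv=cv2.undistortPoints(np.c_[xs,ys].astype(np.float64)[:,None],K,np.array([m["k1"],0,0,0.]))[:,0]
    o=np.array(m["orientation"],float);d=np.c_[uv,np.ones(len(uv))]@R.from_quat(o).as_matrix().T
    e=np.array(m["eye"]);return (e+d*((z-e[2])/d[:,2])[:,None])[:,:2]
'''
open('h.py','w').write(s)
from h import *
angs("wrist","w4b.png")
c=np.array([.543,.0465])
for p,z in [((377,255.5),.063),((377,255.5),.060),((386.5,235.5),.056)]:
    d=at("wrist",p,z)[:2]-c;print(p,np.degrees(np.arctan2(d[1],d[0])),np.hypot(*d))
arc(104,110,.018,.018,4)
E
```

```text
wrist dial_axis 0.72 [236.3 284.1] [0.5435 0.0485]
wrist green_line 0.8 [385.4 240.2] [0.5224 0.1046]
green bar deg 109.98369611663746 893 0.07559388687385914
red stripe mean deg 105.65380811073454 2206
stripe dir 106.136925
(377, 255.5) 103.84017218846252 0.05745647211392039
(377, 255.5) 102.80149940355433 0.05794606602391801
(386.5, 235.5) 110.34959724593635 0.0628664701722829
t 7.45 pos [0.5522 0.0829 0.0749] psi -166.2 F [2.7 0.4 1.4] open 0.0
[1, 0.06, 0.03, -0.01, -0.03]
[1, 0.15, 0.08, -0.01, -0.056]
[1, 0.24, 0.12, -0.01, -0.083]
[1, 0.33, 0.16, -0.01, -0.109]
```

Index is at about 104° and green at about 110°, so I'll advance 5° and check.

Request:
move_arm(targets=[[1, 0.06, 0.03, 0, -0.02], [1, 0.12, 0.06, 0, -0.04], [1, 0.18, 0.09, 0, -0.06], [1, 0.23, 0.11, 0, -0.08], [1, 0.28, 0.13, 0, -0.095], [1, 0.28, 0.13, 0, -0.095], [1, 0.28, 0.13, 0, -0.095], [1, 0.28, 0.13, 0, -0.095]])

```text
time: 8.25
eef_pos: [0.549, 0.0835, 0.0748]
eef_rot: [-0.167, 0.986, -0.0, -0.0]
wrist_force: [1.4, 0.7, 1.9]
opening: -0.0002
gripper_force: 1.1
```

```bash
python3 -c "
from h import *
angs('wrist','w5.png')
rows(1,[])
im=cv2.imread('pics/w5.png')[170:310,200:460];cv2.imwrite('pics/c5.png',cv2.resize(im,None,fx=3,fy=3,interpolation=2))"
```

```text
wrist dial_axis 0.83 [235.4 278.7] [0.5415 0.0476]
wrist dial_axis 0.71 [386.3 251.9] [0.5138 0.0956]
wrist index_mark 0.86 [382.4 250.8] [0.5222 0.1029]
wrist green_line 0.68 [385.5 248.6] [0.5208 0.1038]
green bar deg 109.98725225320125 849 0.07561774977860206
red stripe mean deg 110.51254728973265 2216
stripe dir 111.03699
t 8.45 pos [0.549  0.0835 0.0748] psi -160.7 F [1.8 0.9 1.1] open -0.0
```

View pics/c5.png

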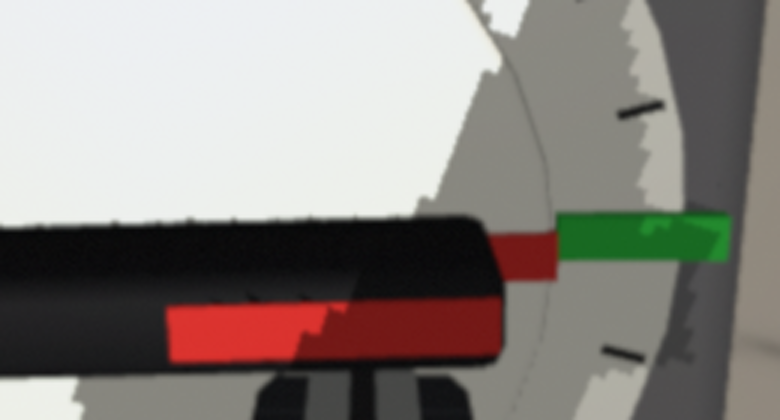

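Nearly aligned: the stripe reads 110.5° and green reads 110.0°, with some parallax. I'll back off, lift, and look from straight above the mark.

Request:
move_arm(targets=[[1, -0.5, 0, 0, 0], [1, -1, 0, 0, 0], [1, -1.5, 0, 0, 0], [1, -1.5, 0, -3, 0], [1, -1.5, 0, -6, 0.1], [1, -1.5, 0, -9, 0.25], [1, -1.5, 0, -12, 0.4], [1, -1.5, 0, -12, 0.55]])

```text
time: 9.25
eef_pos: [0.5651, 0.0888, 0.1987]
eef_rot: [0.11, 0.994, 0.001, 0.002]
wrist_force: [-0.8, 0.7, -0.3]
opening: 0.0001
gripper_force: 0.0
```

```bash
python3 -c "
from h import *
rows(1,[(.543,.0465,.2,110)])"
```

```text
t 9.25 pos [0.5651 0.0888 0.1987] psi 167.4 F [-0.8  0.7 -0.3] open 0.0
[1, 1.23, -4.61, -0.15, 1.002]
```

Request:
move_arm(targets=[[1, 1.2, -4.6, 0, 0.15], [1, 1.2, -4.6, 0, 0.3], [1, 1.2, -4.6, 0, 0.45], [1, 1.2, -4.6, 0, 0.6], [1, 1.2, -4.6, 0, 0.75], [1, 1.2, -4.6, 0, 0.9], [1, 1.2, -4.6, 0, 1], [1, 1.2, -4.6, 0, 1]])

```text
time: 10.05
eef_pos: [0.5418, 0.0463, 0.1948]
eef_rot: [0.571, 0.821, -0.0, 0.0]
wrist_force: [0.8, -0.0, 0.1]
opening: 0.0002
gripper_force: 0.0
```

```bash
python3 -c "
from h import *
angs('wrist','w6.png')
rows(1,[])
im=cv2.imread('pics/w6.png')[0:400,160:480];cv2.imwrite('pics/c6.png',cv2.resize(im,None,fx=1.5,fy=1.5,interpolation=2))"
```

```text
wrist dial_axis 0.86 [327.4 236.6] [0.5463 0.0459]
wrist dial_axis 0.63 [318.7 142.5] [0.5185 0.1026]
wrist index_mark 0.9 [322.8 142.9] [0.5217 0.1021]
wrist green_line 0.9 [323.7 140.9] [0.5218 0.1036]
green bar deg 109.96699587351662 314 0.0757775862146389
red stripe mean deg 111.47668391746132 712
stripe dir 111.37545
t 10.25 pos [0.5417 0.0461 0.1948] psi 110.6 F [-0.3  0.1 -0.8] open -0.0
```

View pics/c6.png

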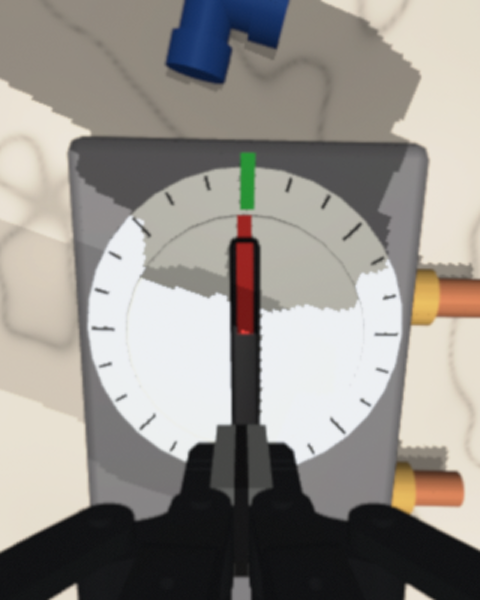

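```bash
python3 - <<'E'
from h import *
hsv=cv2.cvtColor(cv2.imread("pics/w6.png"),cv2.COLOR_BGR2HSV)
g=cv2.inRange(hsv,(45,120,60),(75,255,255));r=cv2.inRange(hsv,(0,120,50),(8,255,255))|cv2.inRange(hsv,(174,120,50),(180,255,255))
ce=np.array([.543,.0465])
def a(m,r0,r1,z,t):
    m=m.copy();m[:r0]=0;m[r1:]=0;m[:,:280]=0;m[:,360:]=0;ys,xs=np.where(m>0);P=atm("wrist",xs,ys,z)
    d=P.mean(0);print(t,len(xs),xs.mean(),ys.mean(),d.round(4),np.degrees(np.arctan2(*(d-ce)[::-1])))
    return d
G=a(g,90,145,.056,"green");a(g,125,145,.056,"green inner");I=a(r,141,156,.063,"idx");S=a(r,160,225,.092,"stripe")
# scale face/dial centre-free: green bar's own axis
print("I->G heading",np.degrees(np.arctan2(*(G-I)[::-1])))
E
```

```text
green 314 324.52866242038215 119.22611464968153 [0.5171 0.1177] 109.96699587351662
green inner 112 324.5 131.5 [0.5201 0.1098] 109.87005342256104
idx 103 322.19417475728153 149.4271844660194 [0.5229 0.0977] 111.45068293526175
stripe 766 322.82767624020886 190.74804177545693 [0.5321 0.0742] 111.48998106852613
I->G heading 106.04038232549416
```

The index overshoots by about 1.5°: its mark is at column 322.2, against 324.5 for green. I'll nudge it back gently from the other side.

```bash
python3 -c "
from h import *
rows(1,[(.5016,.0666,.195,200),(.5016,.0666,.15,200)])"
```

```text
t 10.25 pos [0.5417 0.0461 0.1948] psi 110.6 F [-0.3  0.1 -0.8] open -0.0
[1, 3.34, -3.03, -0.02, -1.56]
[1, 3.34, -3.03, 4.48, -1.56]
```

Request:
move_arm(targets=[[1, 3.3, -3, 0, -0.15], [1, 3.3, -3, 0, -0.3], [1, 3.3, -3, 0, -0.45], [1, 3.3, -3, 0, -0.6], [1, 3.3, -3, 0, -0.75], [1, 3.3, -3, 0, -0.9], [1, 3.3, -3, 0, -1.05], [1, 3.3, -3, 0, -1.2]])

```text
time: 11.05
eef_pos: [0.5021, 0.0664, 0.1949]
eef_rot: [0.003, 1.0, -0.0, 0.0]
wrist_force: [1.1, -0.9, -0.3]
opening: 0.0001
gripper_force: 0.0
```

```bash
python3 -c "
from h import *
rows(1,[(.5016,.0666,.075,200)])"
```

```text
t 11.05 pos [0.5021 0.0664 0.1949] psi 179.7 F [ 1.1 -0.9 -0.3] open 0.0
[1, 0.05, 0.02, 11.99, -0.355]
```

Request:
move_arm(targets=[[1, 0, 0, 1, -0.15], [1, 0, 0, 3, -0.3], [1, 0, 0, 5, -0.36], [1, 0, 0, 8, -0.36], [1, 0, 0, 10, -0.36], [1, 0, 0, 11.5, -0.36], [1, 0, 0, 12, -0.36], [1, 0, 0, 12, -0.36]])

```text
time: 11.85
eef_pos: [0.5019, 0.0663, 0.0746]
eef_rot: [-0.173, 0.985, -0.0, -0.0]
wrist_force: [0.1, 0.5, 0.4]
opening: 0.0
gripper_force: 0.0
```

```bash
cat >> h.py <<'E'
def off(o,t=110,z=.075):
    a=np.radians(t);u=np.array([np.cos(a),np.sin(a)]);n=np.array([-u[1],u[0]])
    rows(1,[(*(np.array([.543,.0465])+.033*u+o*n),z,t+90)])
E
python3 -c "
from h import *
off(.0195);off(.0185)"
```

```text
t 11.85 pos [0.5019 0.0663 0.0746] psi -160.1 F [0.1 0.5 0.4] open 0.0
[1, -1.24, 0.04, -0.04, -0.002]
t 11.85 pos [0.5019 0.0663 0.0746] psi -160.1 F [0.1 0.5 0.4] open 0.0
[1, -1.34, 0.04, -0.04, -0.002]
```

Request:
move_arm(targets=[[1, -0.3, 0, 0, 0], [1, -0.6, 0, 0, 0], [1, -0.9, 0, 0, 0], [1, -1.1, 0, 0, 0], [1, -1.2, 0, 0, 0], [1, -1.25, 0, 0, 0], [1, -1.3, 0, 0, 0], [1, -1.3, 0, 0, 0]])

```text
time: 12.65
eef_pos: [0.5143, 0.0709, 0.0749]
eef_rot: [-0.172, 0.985, -0.0, -0.0]
wrist_force: [-0.7, -0.2, -0.0]
opening: -0.0004
gripper_force: 0.0
```

```bash
python3 -c "
from h import *
angs('wrist','w7.png');off(.0185)"
```

```text
wrist index_mark 0.82 [381.5 328.2] [0.5232 0.1044]
wrist green_line 0.88 [383.7 326.2] [0.5219 0.105 ]
green bar deg 110.0873014229475 779 0.0755640129897478
red stripe mean deg 126.60094304821894 214
stripe dir 80.38508
t 12.85 pos [0.5142 0.0708 0.0748] psi -160.2 F [-0.4 -0.5  0.6] open 0.0
[1, -0.02, 0.03, -0.02, -0.003]
```

Request:
move_arm(targets=[[1, -0.03, 0, 0, 0], [1, -0.06, 0, 0, 0], [1, -0.09, 0, 0, 0], [1, -0.12, 0, 0, 0], [1, -0.12, 0, 0, 0], [1, -0.12, 0, 0, 0], [1, -0.12, 0, 0, 0], [1, -0.12, 0, 0, 0]])

```text
time: 13.65
eef_pos: [0.5153, 0.0713, 0.0748]
eef_rot: [-0.172, 0.985, -0.0, -0.0]
wrist_force: [-2.6, -0.7, 0.8]
opening: -0.0001
gripper_force: 1.1
```

```bash
python3 -c "
from h import *
off(.0175)
save('wrist','w8.png');im=cv2.imread('pics/w8.png')[230:400,200:460];cv2.imwrite('pics/c8.png',cv2.resize(im,None,fx=3,fy=3,interpolation=2))"
```

```text
t 13.65 pos [0.5153 0.0713 0.0748] psi -160.2 F [-2.6 -0.7  0.8] open -0.0
[1, -0.0, 0.03, -0.02, -0.003]
```

View pics/c8.png

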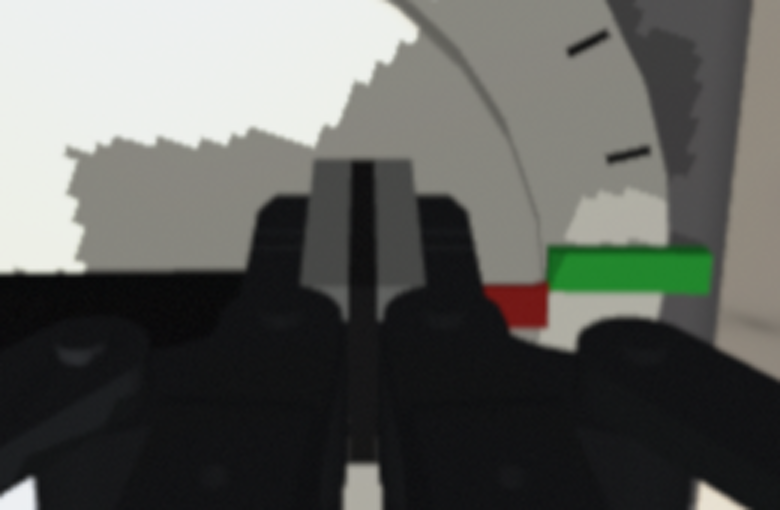

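Contact force is about 2.7 N, so the wing has moved a little. Backing off for the overhead look again.

Request:
move_arm(targets=[[1, 0.5, 0, 0, 0], [1, 1, 0, 0, 0], [1, 1.5, 0, 0, 0], [1, 1.5, 0, -3, 0], [1, 1.5, 0, -6, 0.1], [1, 1.5, 0, -9, 0.25], [1, 1.5, 0, -12, 0.4], [1, 1.5, 0, -12, 0.55]])

```text
time: 14.5
eef_pos: [0.5027, 0.0663, 0.1984]
eef_rot: [0.105, 0.994, 0.001, 0.003]
wrist_force: [-0.4, 0.7, -0.9]
opening: -0.0003
gripper_force: 0.0
```

```bash
python3 -c "
from h import *
rows(1,[(.543,.0465,.195,110)])"
```

```text
t 14.5 pos [0.5027 0.0663 0.1984] psi 168.0 F [-0.4  0.7 -0.9] open -0.0
[1, -4.36, -1.1, 0.36, 1.011]
```

Request:
move_arm(targets=[[1, -4.4, -1.1, 0.4, 0.15], [1, -4.4, -1.1, 0.4, 0.3], [1, -4.4, -1.1, 0.4, 0.45], [1, -4.4, -1.1, 0.4, 0.6], [1, -4.4, -1.1, 0.4, 0.75], [1, -4.4, -1.1, 0.4, 0.9], [1, -4.4, -1.1, 0.4, 1.01], [1, -4.4, -1.1, 0.4, 1.01]])

```text
time: 15.3
eef_pos: [0.5418, 0.0465, 0.1908]
eef_rot: [0.571, 0.821, -0.0, 0.0]
wrist_force: [-0.4, -0.2, 0.5]
opening: 0.0001
gripper_force: 0.0
```

```bash
cat > m.py <<'E'
from h import *
import sys
f=sys.argv[1];save("wrist",f)
hsv=cv2.cvtColor(cv2.imread("pics/"+f),cv2.COLOR_BGR2HSV)
g=cv2.inRange(hsv,(45,120,60),(75,255,255));r=cv2.inRange(hsv,(0,120,50),(8,255,255))|cv2.inRange(hsv,(174,120,50),(180,255,255))
ce=np.array([.543,.0465])
def a(m,r0,r1,z,t):
    m=m.copy();m[:r0]=0;m[r1:]=0;m[:,:280]=0;m[:,360:]=0;ys,xs=np.where(m>0);P=atm("wrist",xs,ys,z)
    d=P.mean(0);print(t,len(xs),xs.mean(),ys.mean(),d.round(4),np.degrees(np.arctan2(*(d-ce)[::-1])))
a(g,85,150,.056,"green");a(r,141,154,.063,"idx");a(r,160,225,.092,"stripe")
for n in ["button_top"]:
    for q in nets.pinpoint("wrist",n):print(n,q["confidence"],at("wrist",q["pixel"],.066))
rows(1,[])
E
python3 m.py w9.png
```

```text
green 338 324.2899408284024 119.9733727810651 [0.5173 0.1176] 109.86087998792944
idx 89 322.9550561797753 148.5505617977528 [0.5232 0.0992] 110.55133344533904
stripe 779 322.8241335044929 192.10141206675226 [0.5323 0.0745] 110.8796574010361
t 15.4 pos [0.542  0.0466 0.1909] psi 110.7 F [ 0.4  0.6 -0.4] open 0.0
```

The residual is about 0.8° (about 1 mm on a 7 mm line), which is good enough. On to the button.

```bash
python3 -c "
from h import *
rows(1,[(.555,-.0975,.19,163),(.555,-.0975,.085,163)])"
```

```text
t 15.4 pos [0.542  0.0466 0.1909] psi 110.7 F [ 0.4  0.6 -0.4] open 0.0
[1, -13.94, -3.87, 0.09, -0.913]
[1, -13.94, -3.87, 10.59, -0.913]
```

Request:
move_arm(targets=[[1, -4, -1.2, 0, -0.15], [1, -8, -2.4, 0, -0.3], [1, -12, -3.5, 0, -0.45], [1, -13.9, -3.9, 0, -0.6], [1, -13.9, -3.9, 2, -0.75], [1, -13.9, -3.9, 4, -0.9], [1, -13.9, -3.9, 4, -0.91], [1, -13.9, -3.9, 4, -0.91]])

```text
time: 16.2
eef_pos: [0.5539, -0.0976, 0.1505]
eef_rot: [0.15, 0.989, 0.0, -0.0]
wrist_force: [-0.5, -1.1, 0.6]
opening: -0.0002
gripper_force: 0.0
```

```bash
python3 -c "
from h import *
save('wrist','w10.png')
for q in nets.regions_of('wrist','button_top'):print(q['confidence'],q['pixel'],at('wrist',q['pixel'],.066))
for q in nets.pinpoint('wrist','button_top'):print(q['confidence'],q['pixel'],at('wrist',q['pixel'],.066))
rows(1,[(.555,-.0975,.075,163),(.555,-.0975,.059,163)])"
```

```text
0.8 [325.2, 243.3] [ 0.55528167 -0.09551794  0.066     ]
0.94 [325.0, 248.5] [ 0.55872101 -0.09659427  0.066     ]
t 16.35 pos [ 0.5544 -0.0974  0.1513] psi 162.6 F [-0.2 -0.5  0.2] open 0.0
[1, -0.05, 0.01, 7.63, -0.007]
[1, -0.05, 0.01, 9.23, -0.007]
```

View pics/w10.png

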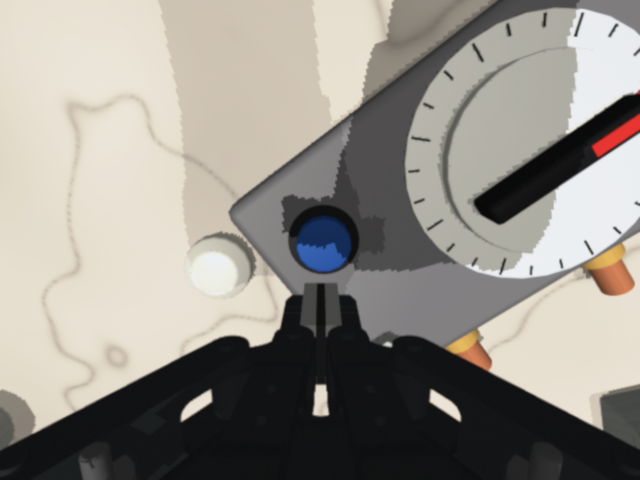

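The button is centred at (325, 244), within 2 mm of where the TCP is aimed. Pressing down slowly.

Request:
move_arm(targets=[[1, -0.1, 0.1, 3, 0], [1, -0.1, 0.1, 6, 0], [1, -0.1, 0.1, 8, 0], [1, -0.1, 0.1, 8.4, 0], [1, -0.1, 0.1, 8.7, 0], [1, -0.1, 0.1, 9, 0], [1, -0.1, 0.1, 9.2, 0], [1, -0.1, 0.1, 9.2, 0]])

```text
time: 17.15
eef_pos: [0.556, -0.0967, 0.0599]
eef_rot: [0.151, 0.988, 0.0, 0.001]
wrist_force: [-3.9, 0.9, 11.4]
opening: 0.0
gripper_force: 5.0
```

Bottomed out: z is 0.0599 and the force is 11 N, above the 5 N spring. Hold briefly, then lift straight up.

Request:
move_arm(targets=[[1, 0, 0, 0.05, 0], [1, 0, 0, 0.05, 0], [1, 0, 0, -0.5, 0], [1, 0, 0, -1.5, 0], [1, 0, 0, -4, 0], [1, 0, 0, -8, 0], [1, 0, 0, -12, 0], [1, 0, 0, -14, 0]])

```text
time: 17.95
eef_pos: [0.5564, -0.0971, 0.203]
eef_rot: [0.152, 0.988, 0.0, 0.002]
wrist_force: [0.1, 0.3, -0.2]
opening: -0.0003
gripper_force: 0.0
```

```bash
python3 -c "
from h import *
angs('wrist','w11.png')
look('top','top2.png',['index_mark','green_line','button_top','nut'])
rows(1,[])
im=cv2.imread('pics/top2.png')[190:310,230:410];cv2.imwrite('pics/c11.png',cv2.resize(im,None,fx=4,fy=4,interpolation=2))"
```

```text
wrist dial_axis 0.81 [526.4 148.7] [0.5431 0.0489]
wrist index_mark 0.59 [577.5  94.3] [0.5219 0.1032]
wrist green_line 0.94 [575.9  93. ] [0.5196 0.1016]
green bar deg 111.64419647186571 328 0.0770947260886209
red stripe mean deg 114.9717480452668 873
stripe dir 110.46562
top index_mark 0.8 [276.3 250.5] [0.5295 0.1051]
top index_mark 0.43 [297.4 242.3] [0.5486 0.055 ]
top green_line 0.59 [276.8 253.7] [0.5219 0.104 ]
t 18.4 pos [ 0.5551 -0.0967  0.1981] psi 162.6 F [-0.4  0.   0.3] open -0.0
```

View pics/w11.png

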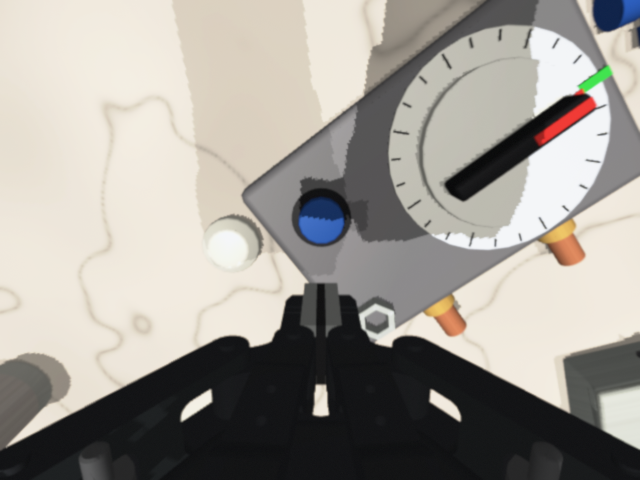

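The dial still meets the green line, at about (582, 92). The button is up again at (322, 218), the nut is in place, and the gripper is clear.

```bash
python3 -c "
from bench import job
print(job.finish_job())"
```

```text
the job is handed in; nothing more can be done
None
```

I turned the dial until its red index sat on the green line (about 0.8° off, roughly 1 mm on a 7 mm line), then pressed the blue button fully and let it come back up; I handed in the job at about 18 s with the arm clear, the dial still on the line and nothing else touched.

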